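# Turn a circuit board over against the edge of a soldering plate

## Robot

A 6-joint arm with a two-finger parallel gripper is mounted at the origin on the work surface. World frame = base frame: x ahead of the robot, y to its left, z up, the work surface at z = 0. Lengths are in m, angles in rad, forces in N, time in s.
With the tool pointing down it reaches from about 0.3 to 0.875 m from the base axis. Payload 6.4 kg.
Tool frame: the origin (TCP) lies at the very end of the fingers, on their centre line; the grasp point (between the pads) lies 19 mm behind it; z points along the fingers, y is the direction in which the jaws open and shut (so a half turn about z gives the same grasp; the last joint's range is limited). The gripper opens to 85 mm and grips with 20 to 120 N. Pads are 22 mm wide; open, the fingers measure 114 mm over their backs; the gripper's body (76 mm by 85 mm) begins 54 mm behind the grasp point. The pads swing forward as they close: fully open they stand 13 mm farther back than shut.
Start: joints at [-1.421, 0.181, 1.607, -0, 1.354, -0.206], TCP at [0.2, -0.539, 0.231] pointing down, gripper open.
Joint ranges: [-2.99, 2.99], [-0.89, 2.07], [0.3, 2.58], [-1.14, 4.28], [0, 2.63], [-3.12, 3.12]. Speed limits (rad/s): [2.57, 2.57, 3.01, 3.14, 3.14, 3.14].

## Interface

Orientations are given as a unit quaternion [w, x, y, z].
In Python, from cell import manip, grip, cams, readout gives the robot as it stands. The module is installed in compiled form; this text tells all that it offers. Calls block until the motion is done:
- manip.move_ptp(position, orientation): joint-space move of the TCP to a pose.
- manip.move_straight(position, rot=None, vel=0.15, f_stop=None): straight line of the TCP; rot=None keeps the orientation; vel is the mean speed in m/s. With f_stop (N) it stops when the force on the tool has changed by that much, and returns True; else False.
- manip.move_j(angles): joint-space move.
- grip(opening): opening from 0.0 (shut) to 1.0 (fully open); the grip force is fixed at half the most; returns when the fingers have stopped.
- manip.wait(seconds).
- manip.solve_ik(position, orientation): joint angles nearest the present ones, or None.
- cams.read_camera(name): name is "scene" or "top" or "wrist"; returns (picture, depth): 480x640x3 uint8, red, green, blue; 480x640 float32, m along the optical axis (not along the pixel's ray), 0 where there is no reading.
- cams.calibration(name): a dict with "fx", "fy", "cx", "cy" (pixels), "camera_from_world" (4x4, takes a point from world to camera coordinates). Camera axes: x right, y up, looking along -z (the intrinsics and any distortion apply to the point x, -y, -z); pixel columns grow to the right and rows downward; lengths in m; the calibration is good to about 2 mm. A picture is of the moment at which its call begins: read the wrist's pose just before it. calibration takes no time and is no camera call; for the wrist camera it gives the pose at the moment of the call.
A pose or a line that the arm cannot do raises manip.MotionError and nothing moves.
- manip.sign_off(): hands the job in, once; it reports no verdict.
Trained networks look in the newest picture that a camera, given by its name, has taken for a name from the list of things; names that differ only in an ending like _2 or _b are one class to them, and where a whole thing is asked for, a point or a joint stands for the part that bears it (a point fixed in the world has none). Each returns a list of dicts, best first, with "conf" (0 to 1); they miss things now and then, are a little off and sometimes report something else, mostly with a low value. They report only what shows in the picture. A call takes as long as a camera call. They do not tell look-alikes from the thing itself.
- cams.cut_out(camera, query): "mask" (480x640 bool, what is visible of it) and "rect" ([left, top, right, bottom] in pixels, round what is visible of it).
Readings, each from a call of its own:
- readout.get_time(): time.
- readout.get_qpos(): joint angles.
- readout.get_joint_velocities(): joint speeds.
- readout.get_effort(): joint torques, N m.
- readout.get_ee_pos(): TCP position.
- readout.get_tcp_rot(): TCP orientation.
- readout.get_wrist_force(): force on the tool from outside, world axes, zero at the start.
- readout.get_moment(): the same for the moment, N m.
- readout.get_grip_width(): opening from 0.0 (shut) to 1.0 (fully open).
Only numpy, scipy, OpenCV 4.12 (cv2) and the standard library are available. Lean on these libraries where they do the work, as an engineer would, in place of code of your own. Each camera call takes 0.05 s, during which the arm holds its last target. There are 200 camera calls.

## Task

Turn the circuit board over onto the raised metal plate without picking it up: push it along the bench until its long side butts against the plate's edge, then keep pushing at its other long side so that it tips up on edge against the plate and topples over. Leave it lying face down and flat on its components on the plate, solder side up, and do not disturb the other things on the bench.

Things in the scene. Friction and masses are not known exactly. Their poses are not given: they have to be found in the camera images.
- board: Loose green circuit board, about 80 g, 100 (its x) by 64 (its y) by 3 mm, on four brass standoffs 8 mm tall, 7 mm across, axes 5 mm in from the edges. Origin: midway between their feet, 8 mm below the board's underside; z out of the component side (up at first). The components, all 12 mm high, bear it flat when upside down; they keep 18 mm off its +y edge, 5 mm off its -y edge.
- board_near (a point): Middle of the board's long -y side, the one away from the plate, at half the board's thickness, 9.5 mm above the feet. Axes as the board's. Between the standoffs the underside is free (solder dots 1 mm high): a gap 83 mm wide and 8 mm high.
- board_far (a point): Middle of the board's long +y side, 9.5 mm above the feet. Axes as the board's. At the start this side faces the plate, about 30 to 70 mm from it, turned up to 0.2 rad from parallel.
- plate: Raised aluminium plate fixed to the bench, 180 mm (its x) by 120 mm (its y) by 15 mm high, with square upright sides and a flat top. Origin: centre of its underside, on the bench. Its -y side faces the board.
- plate_edge (a point): Middle of the top edge of the plate's -y side: the edge that the board is tipped against, 15 mm above the bench. Axes as the plate's; its +y points from the board into the plate.
- flux: Bystander: small bottle, 40 mm across, 75 mm tall, standing. Origin: centre of its underside.
- spool: Bystander: metal spool standing on its flange, 60 mm across, 42 mm tall. Origin: centre of its underside.
- driver: Bystander: screwdriver lying on the bench beyond the plate. Origin: underside, near the middle of its length.
- bin: Bystander: small open blue bin, 90 by 120 by 45 mm. Origin: centre of its underside.
Not all that is in view belongs to the job. There is more than one size of the plate; the job needs the largest.

How it is judged:
By the outcome, as a careful person would: the job done as asked, in the order asked, and still so for the second after the job is handed in, with the robot touching nothing.
It also fails if it takes over 72 s, if anything falls off the work surface, if the arm or the gripper's body presses on something with over 40 N, if the wrist force passes 120 N, or if a joint passes its speed limit or range.

## Working session

There is one attempt and no reset: what is moved stays moved. The work goes in short steps, each a Python script; the robot and the scene stay as the last script left them, time stands still between calls to the robot, and variables do not carry over. Pictures are saved under pics/ and viewed, about 8 in all and at most 12, crops included, and the job is handed in when it is done.

```bash
mkdir -p pics; cat > h.py <<'E'
import numpy as np, cv2
from cell import manip, grip, cams, readout
def world(cam,depth,c=None):
    c=c or cams.calibration(cam)
    v,u=np.mgrid[0:480,0:640]
    d=depth
    P=np.stack([(u-c['cx'])/c['fx']*d,-(v-c['cy'])/c['fy']*d,-d,np.ones_like(d)],-1)
    W=P@np.linalg.inv(c['camera_from_world']).T
    return W[...,:3]
E
python3 - <<'E'
from h import *
for n in ['top','scene']:
    p,d=cams.read_camera(n); cv2.imwrite(f'pics/{n}0.png',p[...,::-1]); W=world(n,d)
    np.save(f'/tmp/{n}W.npy',W)
    print(n,cams.calibration(n))
    for q in ['board','plate','flux','spool','driver','bin']:
        for r in cams.cut_out(n,q)[:4]:
            m=r['mask']&(d>0); w=W[m]
            print(n,q,round(r['conf'],2),np.round(r['rect']),m.sum(),np.round(np.median(w,0),3) if m.sum() else '')
print(readout.get_time())
E
```

```text
top {'fx': 536.9076166163345, 'fy': 536.9076166163345, 'cx': 321.99305213657465, 'cy': 250.1413851570241, 'camera_from_world': array([[ 0.01504723, -0.9997384 ,  0.01722509, -0.05831188],
       [ 0.98300445,  0.01794326,  0.18270274, -0.59711459],
       [-0.18296402,  0.01418317,  0.9830173 , -1.10336514],
       [ 0.        ,  0.        ,  0.        ,  1.        ]])}
top board 0.74 [320. 274. 359. 328.] 1309 [ 0.495 -0.09   0.013]
top plate 0.87 [270. 174. 312. 230.] 2069 [0.716 0.022 0.012]
top plate 0.58 [236. 250. 302. 337.] 4469 [0.507 0.067 0.016]
top plate 0.25 [437. 310. 462. 333.] 343 [ 0.45  -0.324  0.051]
top flux 0.91 [440. 313. 464. 334.] 364 [ 0.45  -0.324  0.05 ]
top spool 0.57 [350. 156. 378. 190.] 656 [ 0.782 -0.14   0.042]
top bin 0.89 [429. 204. 489. 249.] 2482 [ 0.665 -0.357  0.005]
scene {'fx': 495.97248088290496, 'fy': 495.97248088290496, 'cx': 308.85337527745327, 'cy': 241.0444756176345, 'camera_from_world': array([[ 0.36091152,  0.93259726,  0.00228503, -0.18488141],
       [-0.7673104 ,  0.29555174,  0.569108  ,  0.46622507],
       [ 0.53007322, -0.20715096,  0.8222596 , -1.26861395],
       [ 0.        ,  0.        ,  0.        ,  1.        ]])}
scene board 0.88 [247. 194. 280. 231.] 1300 [ 0.502 -0.095  0.011]
scene plate 0.95 [301. 154. 384. 239.] 4396 [0.523 0.061 0.014]
scene plate 0.92 [415. 221. 483. 284.] 2766 [0.719 0.2   0.011]
scene plate 0.71 [326. 250. 398. 323.] 3070 [0.726 0.018 0.011]
scene plate 0.62 [244. 190. 282. 229.] 1362 [ 0.503 -0.095  0.011]
scene flux 0.94 [118. 203. 148. 238.] 644 [ 0.466 -0.332  0.045]
scene spool 0.87 [272. 325. 306. 367.] 1310 [ 0.797 -0.144  0.041]
scene driver 0.95 [409. 137. 468. 200.] 694 [0.498 0.275 0.018]
scene bin 0.76 [ 94. 282. 187. 363.] 4674 [ 0.655 -0.359  0.006]
0.7
```

```bash
python3 - <<'E'
import cv2
a=cv2.imread('pics/top0.png'); cv2.imwrite('pics/c1.png',cv2.resize(a[130:380,180:500],(800,625))[:600])
a=cv2.imread('pics/scene0.png'); cv2.imwrite('pics/c2.png',cv2.resize(a[120:370,90:490],(800,500)))
E
```

```text
(no output)
```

View pics/c1.png

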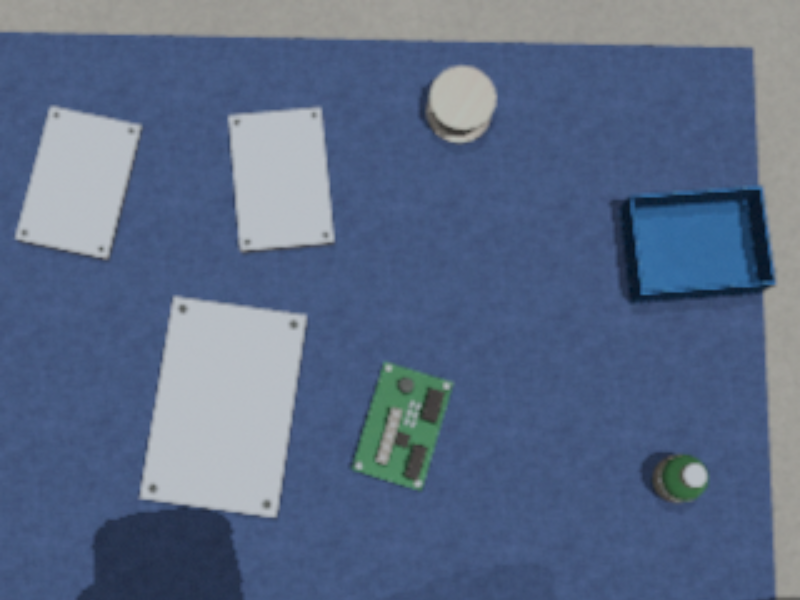

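View pics/c2.png

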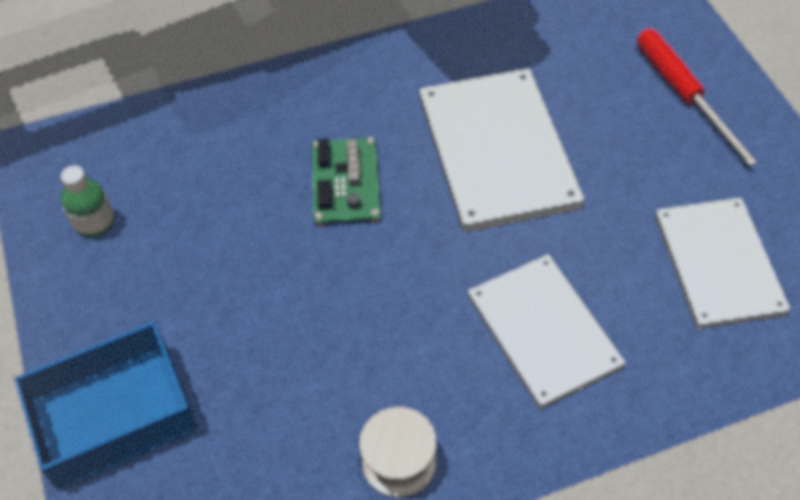

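The top view (c1) shows three grey plates, at crop (78,180), (282,180) and (225,405). The one at (225,405), nearest the board at (402,425), is clearly the largest. The oblique view (c2) shows the same, with that plate at (500,145) and the board at (347,180). Next I'll measure both.

```bash
cat >> h.py <<'E'
def rect_at(cam,mask,z):
    c=cams.calibration(cam); ct=max(cv2.findContours(mask.astype(np.uint8),0,cv2.CHAIN_APPROX_NONE)[0],key=cv2.contourArea)[:,0].astype(float)
    T=np.linalg.inv(c['camera_from_world'])
    r=np.stack([(ct[:,0]-c['cx'])/c['fx'],-(ct[:,1]-c['cy'])/c['fy'],-np.ones(len(ct))],-1)@T[:3,:3].T
    o=T[:3,3]; P=o+r*((z-o[2])/r[:,2])[:,None]
    (cx,cy),(w,h),a=cv2.minAreaRect((P[:,:2]*1000).astype(np.float32))
    a=np.deg2rad(a)
    if w<h: w,h,a=h,w,a+np.pi/2
    # long axis angle; wrap to (-pi/2,pi/2]; 
    return np.array([cx,cy])/1000,w,h,(a+np.pi/2)%np.pi-np.pi/2
E
python3 - <<'E'
from h import *
for n in ['top','scene']:
    p,d=cams.read_camera(n); hsv=cv2.cvtColor(p,cv2.COLOR_RGB2HSV)
    W=world(n,d)
    box=lambda x0,x1,y0,y1:(W[...,0]>x0)&(W[...,0]<x1)&(W[...,1]>y0)&(W[...,1]<y1)
    pm=(hsv[...,1]<70)&(hsv[...,2]>80)&box(.40,.62,-.03,.16)
    pm=cv2.morphologyEx(pm.astype(np.uint8),cv2.MORPH_OPEN,np.ones((3,3)))
    bm=(hsv[...,0]<98)&box(.42,.57,-.15,-.03)
    bm=cv2.morphologyEx(bm.astype(np.uint8),cv2.MORPH_CLOSE,np.ones((5,5)))
    print(n,'plate',rect_at(n,pm,.015),'med z',np.median(W[pm>0][:,2]))
    print(n,'board',rect_at(n,bm,.011),np.median(W[bm>0][:,2]))
    for q,z in [('plate',.015),('board',.011)]:
        for r in cams.cut_out(n,q)[:3]: print(' net',q,rect_at(n,r['mask'],z))
E
```

```text
top plate (array([0.51056265, 0.0657309 ]), 182.08636474609375, 122.21845245361328, np.float64(-0.12508801061074948)) med z 0.015610551726884747
top board (array([ 0.49568982, -0.09162331]), 101.39868927001953, 65.78803253173828, np.float64(-0.28188654663718093)) 0.012591873356799343
 net plate (array([0.71633582, 0.02140313]), 133.39476013183594, 87.25991821289062, np.float64(0.11931585029697622))
 net plate (array([0.5095499 , 0.06667035]), 180.9220733642578, 123.69481658935547, np.float64(-0.1221484133995201))
 net plate (array([0.70986237, 0.20454424]), 129.6805419921875, 86.54570770263672, np.float64(-0.1940790628620146))
 net board (array([ 0.49455634, -0.09125967]), 103.50325775146484, 66.1082534790039, np.float64(-0.307471801545681))
scene plate (array([0.51425037, 0.06388777]), 193.7203369140625, 124.99073028564453, np.float64(-0.12292539064755026)) med z 0.014303532018152876
scene board (array([ 0.49867712, -0.09228773]), 104.84085845947266, 65.32612609863281, np.float64(-0.29726576930017057)) 0.011185095737188733
 net plate (array([0.71764758, 0.19856709]), 132.09780883789062, 90.85258483886719, np.float64(-0.20030553349062075))
 net plate (array([0.72379547, 0.01689779]), 130.80300903320312, 88.93916320800781, np.float64(0.11808592760417214))
 net plate (array([0.51656976, 0.06202289]), 189.1569061279297, 122.01329803466797, np.float64(-0.12200140690734784))
 net board (array([ 0.49939343, -0.09346477]), 104.6987533569336, 63.49515914916992, np.float64(-0.29726323929713505))
```

```bash
cat >> h.py <<'E'
from scipy.spatial.transform import Rotation as R
PA=-0.124; PX=np.array([np.cos(PA),np.sin(PA),0]); PY=np.array([-np.sin(PA),np.cos(PA),0]); Z=np.array([0,0,1.])
EDGE=np.array([0.511,0.0655,0])-0.06*PY
LAT=0.0046; HW=0.011
def pose(ky,kz,tdeg,lat=LAT,sg=1):
    """leading lower-tip corner K at plate-frame y=ky, height kz; tool leans back by t"""
    t=np.deg2rad(tdeg); f=np.cos(t)*PY+np.sin(t)*Z; z=np.sin(t)*PY-np.cos(t)*Z
    x=sg*f; y=np.cross(z,x)
    q=R.from_matrix(np.stack([x,y,z],1)).as_quat()
    return EDGE+lat*PX+ky*PY+kz*Z-HW*f, np.array([q[3],q[0],q[1],q[2]])
def force():
    F=readout.get_wrist_force(); return np.round([F@PX,F@PY,F[2]],1)
def kpos(tdeg):
    t=np.deg2rad(tdeg); p=readout.get_ee_pos()-EDGE+HW*(np.cos(t)*PY+np.sin(t)*Z); return np.round([p@PX,p@PY,p[2]],4)
E
python3 - <<'E'
from h import *
for sg in (1,-1):
    for a in [(-.18,.15,12),(-.18,.008,12),(-.06,.01,12),(-.05,.05,35),(0,.08,20),(0.02,.08,0)]: 
        j=manip.solve_ik(*pose(*a,sg=sg)); print(sg,a,None if j is None else np.round(j,2))
print(readout.get_tcp_rot())
E
```

```text
1 (-0.18, 0.15, 12) [-0.7   0.2   1.78  0.18  1.28 -0.64]
1 (-0.18, 0.008, 12) [-0.7   0.43  1.83  0.21  1.01 -0.7 ]
1 (-0.06, 0.01, 12) [-0.49  0.38  1.91  0.24  0.95 -0.52]
1 (-0.05, 0.05, 35) [-0.68  0.45  1.84  0.54  1.25 -0.83]
1 (0, 0.08, 20) [-0.46  0.27  1.9   0.37  1.12 -0.52]
1 (0.02, 0.08, 0) [-0.21  0.23  1.89 -0.    1.02 -0.08]
-1 (-0.18, 0.15, 12) [-0.7   0.2   1.78  0.18  1.28  2.5 ]
-1 (-0.18, 0.008, 12) [-0.7   0.43  1.83  0.21  1.01  2.44]
-1 (-0.06, 0.01, 12) [-0.49  0.38  1.91  0.24  0.95  2.62]
-1 (-0.05, 0.05, 35) [-0.68  0.45  1.84  0.54  1.25  2.31]
-1 (0, 0.08, 20) [-0.46  0.27  1.9   0.37  1.12  2.62]
-1 (0.02, 0.08, 0) [-0.21  0.23  1.89 -0.    1.02  3.06]
[9.16540017e-06 9.84222524e-01 1.76935084e-01 1.11124366e-05]
```

```bash
python3 - <<'E'
from h import *
grip(0.45); print(readout.get_grip_width())
manip.move_ptp(*pose(-.17,.15,12))
manip.move_straight(pose(-.17,.03,12)[0])
print(force())
print(manip.move_straight(pose(-.17,-.012,12)[0],vel=.02,f_stop=3), kpos(12),readout.get_ee_pos(),force())
p,d=cams.read_camera('wrist'); cv2.imwrite('pics/w1.png',p[...,::-1])
print(readout.get_time())
E
```

```text
0.4530538718160138
[ 0.1 -0.2  0.1]
True [ 0.0046 -0.17    0.0025] [ 4.85769215e-01 -1.73951213e-01  1.82972871e-04] [-1.1 -0.5  5.7]
5.5583
```

View pics/w1.png

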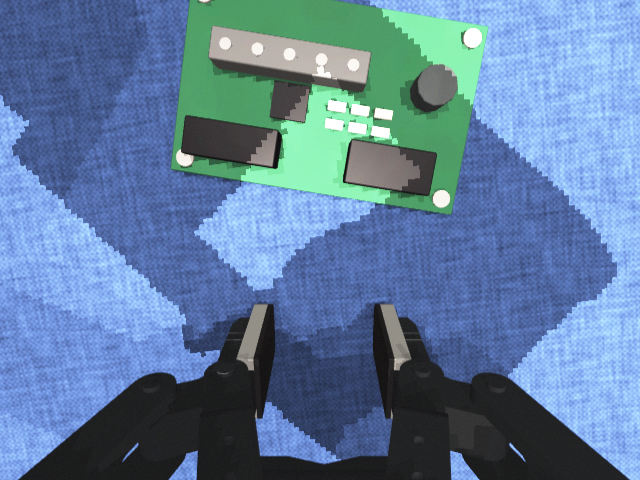

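```bash
cat >> h.py <<'E'
D=0.0021
_p=pose
def pose(ky,kz,tdeg,lat=LAT,sg=1):
    p,q=_p(ky,kz,tdeg,lat,sg); t=np.deg2rad(tdeg)
    return p+D*(np.sin(t)*PY-np.cos(t)*Z),q
_k=kpos
def kpos(tdeg):
    t=np.deg2rad(tdeg); return np.round(_k(tdeg)-D*np.array([0,np.sin(t),-np.cos(t)]),4)
E
python3 - <<'E'
from h import *
manip.move_straight(pose(-.17,.0058,12)[0]); print(force())
print(manip.move_straight(pose(-.072,.0058,12)[0],vel=.04,f_stop=2.5),kpos(12),force())
print(manip.move_straight(pose(-.055,.0058,12)[0],vel=.015,f_stop=2.5),kpos(12),force())
p,d=cams.read_camera('wrist'); cv2.imwrite('pics/w2.png',p[...,::-1])
print(readout.get_time())
E
```

```text
[-0.2 -0.8 -0.1]
False [ 0.0046 -0.072   0.0058] [-0.5 -0.4 -0.1]
True [ 0.0046 -0.0631  0.0057] [ 0.4 -2.1  0.6]
9.1417
```

View pics/w2.png

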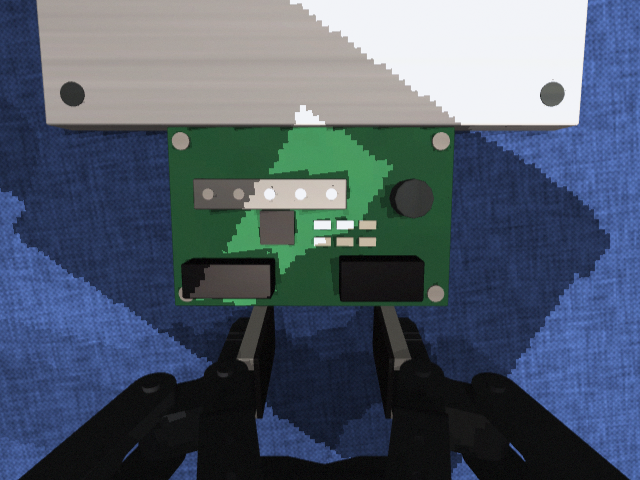

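```bash
cat >> h.py <<'E'
def arc(th,b,W=0.0004,Cz=0.011):
    r=np.deg2rad(th); t=min(12+th,max(90-th,0),40); h=.0022+.004*min(th/30,1)
    ey=W-.064*np.cos(r)-.003*np.sin(r); ez=Cz+.064*np.sin(r)-.003*np.cos(r)
    tt=np.deg2rad(t)
    return (ey+b*np.cos(r)+h*np.sin(tt), ez-b*np.sin(r)*0-h*np.cos(tt), t)
def run(ths,b,fhi=5,flo=.8):
    for th in ths:
        a=arc(th,b); p,q=pose(*a); manip.move_straight(p,rot=q,vel=.03)
        F=force(); print(th,np.round(a,4),'b%.4f'%b,F)
        if -F[1]>fhi: b-=.0005
        elif -F[1]<flo: b+=.0005
        if np.abs(F).max()>20: print('STOP'); break
    return b
E
python3 - <<'E'
from h import *
print(run([0,3,6,9,12,16,20,25],.0005), readout.get_time())
for n in ['wrist','scene']:
    p,d=cams.read_camera(n); cv2.imwrite(f'pics/{n}3.png',p[...,::-1])
a=cv2.imread('pics/scene3.png')[140:260,200:400]; b=cv2.imread('pics/wrist3.png')
cv2.imwrite('pics/v3.png',np.vstack([cv2.resize(a,(500,300)),cv2.resize(b,(500,300))]) if 0 else np.hstack([cv2.resize(a,(400,300)),cv2.resize(b,(400,300))]))
E
```

```text
0 [-6.26e-02  5.80e-03  1.20e+01] b0.0005 [ 0.1 -3.8 -0.8]
3 [-6.25e-02  8.80e-03  1.50e+01] b0.0005 [ 0.3 -3.2 -1.2]
6 [-6.21e-02  1.19e-02  1.80e+01] b0.0005 [ 1.8 -4.1  0.4]
9 [-6.16e-02  1.49e-02  2.10e+01] b0.0005 [ 0.9 -5.9 -1.2]
12 [-6.13e-02  1.79e-02  2.40e+01] b0.0000 [ 2.3 -5.1  0.2]
16 [-6.04e-02  2.19e-02  2.80e+01] b-0.0005 [ 1.4 -2.6  0.3]
20 [-5.87e-02  2.59e-02  3.20e+01] b-0.0005 [-0.3 -0.5 -0.2]
25 [-5.55e-02  3.09e-02  3.70e+01] b0.0000 [ 0.7 -0.5 -0.4]
0.0005 11.2917
```

View pics/v3.png

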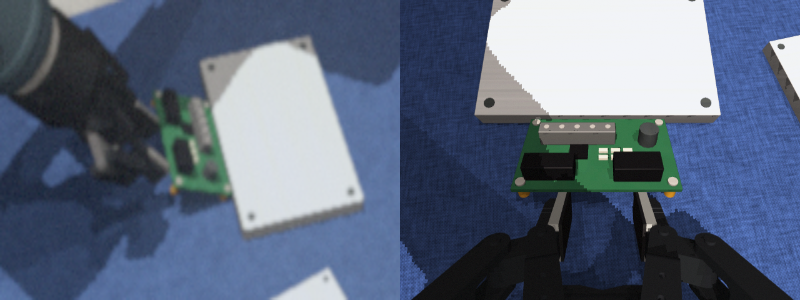

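Wrist view: the near edge, at about (600,190), is up on the fingertips with the standoffs clear of the bench. The far edge is still against the plate at row ~120. I'll carry on.

```bash
python3 - <<'E'
from h import *
print(run([25,30,35,40,45,50,55],.001), readout.get_time())
for n in ['wrist','scene']:
    p,d=cams.read_camera(n); cv2.imwrite(f'pics/{n}4.png',p[...,::-1])
a=cv2.imread('pics/scene4.png')[140:260,200:400]; b=cv2.imread('pics/wrist4.png')
cv2.imwrite('pics/v4.png',np.hstack([cv2.resize(a,(400,300)),cv2.resize(b,(400,300))]))
E
```

```text
25 [-5.46e-02  3.09e-02  3.70e+01] b0.0010 [ 0.3 -0.7 -0.7]
30 [-5.12e-02  3.57e-02  4.00e+01] b0.0015 [ 0.   0.1 -1.2]
35 [-0.0481  0.0405 40.    ] b0.0020 [-0.3 -0.3 -0.3]
40 [-0.0447  0.0451 40.    ] b0.0025 [-0.2 -0.2 -0. ]
45 [-0.0409  0.0494 40.    ] b0.0030 [-0.  -1.1 -0.1]
50 [-3.71e-02  5.33e-02  4.00e+01] b0.0030 [0.2 0.3 0.1]
55 [-3.32e-02  5.66e-02  3.50e+01] b0.0035 [ 0.3  0.3 -0.4]
0.004 13.6583
```

View pics/v4.png

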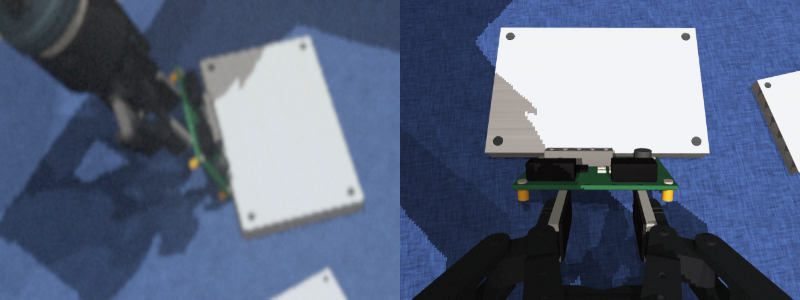

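```bash
python3 - <<'E'
from h import *
for ky,kz,t in [(-.026,.0565,28),(-.019,.056,20),(-.012,.0555,12),(-.007,.055,6)]:
    p,q=pose(ky,kz,t); manip.move_straight(p,rot=q,vel=.03); print(ky,force())
print(readout.get_time())
for n in ['wrist','scene']:
    p,d=cams.read_camera(n); cv2.imwrite(f'pics/{n}5.png',p[...,::-1])
a=cv2.imread('pics/scene5.png')[140:260,200:400]; b=cv2.imread('pics/wrist5.png')
cv2.imwrite('pics/v5.png',np.hstack([cv2.resize(a,(400,300)),cv2.resize(b,(400,300))]))
E
```

```text
-0.026 [-0.1  0.3 -0.1]
-0.019 [ 0.5  0.1 -0.4]
-0.012 [ 0.1  0.  -0.2]
-0.007 [-1.  -0.2  0.7]
15.1417
```

View pics/v5.png

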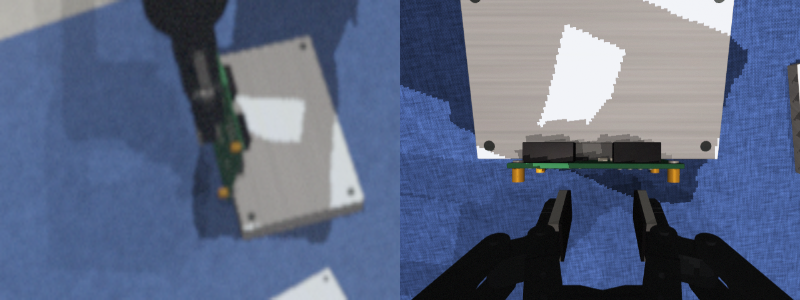

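Wrist view: the board stands upright, its edge on at row ~165, with the components over the plate. I'll push it over slowly.

```bash
python3 - <<'E'
from h import *
for ky,kz,t in [(.0,.055,5),(.006,.055,5),(.012,.054,5),(.018,.052,5),(.024,.05,5)]:
    p,q=pose(ky,kz,t); manip.move_straight(p,rot=q,vel=.02); print(ky,force())
manip.wait(.5);print(readout.get_time())
for n in ['wrist','scene']:
    p,d=cams.read_camera(n); cv2.imwrite(f'pics/{n}6.png',p[...,::-1])
a=cv2.imread('pics/scene6.png')[140:260,200:400]; b=cv2.imread('pics/wrist6.png')
cv2.imwrite('pics/v6.png',np.hstack([cv2.resize(a,(400,300)),cv2.resize(b,(400,300))]))
E
```

```text
0.0 [ 0.5 -0.3 -0.6]
0.006 [0.1 0.3 0.1]
0.012 [-0.5  0.   0.6]
0.018 [0.1 1.  0.4]
0.024 [ 0.5 -0.1  0. ]
18.075
```

View pics/v6.png

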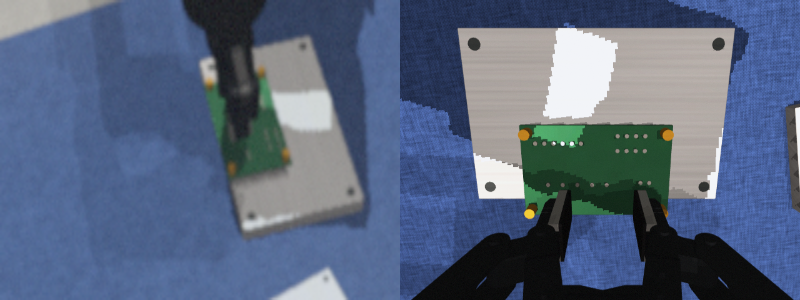

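Toppled with the solder side up, overhanging the plate's near edge a little (wrist crop rows 200-215). I'll back off and measure flatness and position.

```bash
python3 - <<'E'
from h import *
p,q=pose(-.03,.13,5); manip.move_straight(p,rot=q,vel=.1)
p,q=pose(-.12,.25,5); manip.move_straight(p,rot=q,vel=.15)
manip.move_j([-1.421,0.181,1.607,0,1.354,-0.206])
print(readout.get_time(),force())
for n in ['top','scene']:
    p,d=cams.read_camera(n); cv2.imwrite(f'pics/{n}7.png',p[...,::-1]); W=world(n,d); hsv=cv2.cvtColor(p,cv2.COLOR_RGB2HSV)
    L=W-EDGE; y=L@PY; x=L@PX
    m=(hsv[...,0]>40)&(hsv[...,0]<95)&(hsv[...,1]>70)&(abs(x)<.08)&(y>-.04)&(y<.09)
    c,w,h,a=rect_at(n,cv2.morphologyEx(m.astype(np.uint8),cv2.MORPH_CLOSE,np.ones((5,5))),.030)
    dc=np.append(c,0)-EDGE; print(n,'centre plate frame',dc@PX,dc@PY,w,h,a-PA)
    A=np.c_[x[m],y[m],np.ones(m.sum())]; k=np.linalg.lstsq(A,W[m][:,2],rcond=None)[0]; print('plane tilt',k, 'z',np.median(W[m][:,2]))
    for qn in ['flux','spool','driver','bin']:
        r=cams.cut_out(n,qn)[:1]
        if r: mm=r[0]['mask']&(d>0); print(qn,round(r[0]['conf'],2),np.round(np.median(W[mm],0),3))
a=cv2.imread('pics/scene7.png')[130:270,190:430]; cv2.imwrite('pics/v7.png',cv2.resize(a,(800,467),interpolation=cv2.INTER_CUBIC))
E
```

```text
22.275 [0.6 0.9 0.1]
top centre plate frame -0.0010759311807099475 0.026104504583123824 98.91070556640625 63.657466888427734 -0.0032200042214119984
plane tilt [-0.00241387  0.06311741  0.02854317] z 0.03086689342969451
flux 0.55 [ 0.45  -0.324  0.051]
spool 0.77 [ 0.781 -0.14   0.042]
driver 0.77 [0.48  0.28  0.023]
bin 0.81 [ 0.664 -0.357  0.006]
scene centre plate frame 0.001987545153578337 0.02458180738778139 98.13807678222656 62.387569427490234 0.0017132353818508639
plane tilt [0.00200655 0.00060968 0.02953034] z 0.02957859382099326
flux 0.78 [ 0.466 -0.332  0.045]
spool 0.56 [ 0.796 -0.145  0.041]
driver 0.63 [0.497 0.274 0.02 ]
```

View pics/v7.png

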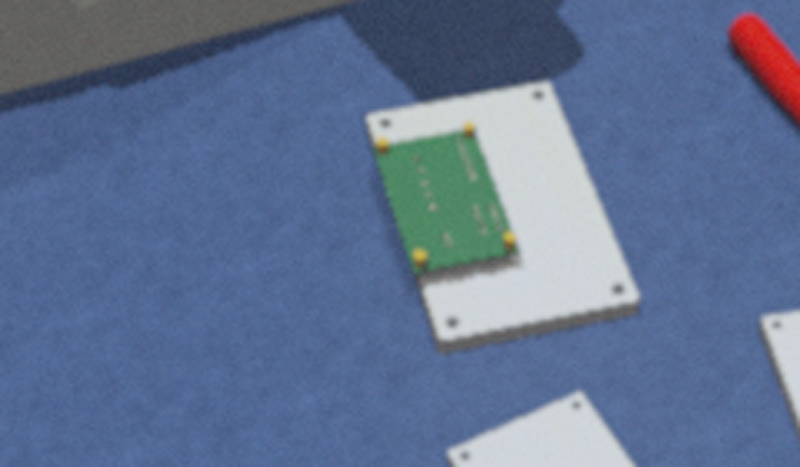

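The two cameras disagree on tilt in y: 0.063 from the top camera, 0.001 from the scene camera. I'll do one robust check before handing in.

```bash
python3 - <<'E'
from h import *
for n in ['top','scene']:
    p,d=cams.read_camera(n); W=world(n,d); L=W-EDGE; y=L@PY; x=L@PX
    for nm,lo,hi,xl in [('board',.0,.052,.035),('plate',.065,.115,.08)]:
        m=(abs(x)<xl)&(y>lo)&(y<hi); z=W[m][:,2]; A=np.c_[x[m],y[m],np.ones(m.sum())]
        g=np.ones(len(z),bool)
        for _ in range(5):
            k=np.linalg.lstsq(A[g],z[g],rcond=None)[0]; r=z-A@k; g=abs(r)<max(2*np.median(abs(r)),.001)
        print(n,nm,np.round(k,4),'median z',np.median(z).round(4),'resid',r[g].std().round(4),g.mean().round(2))
E
```

```text
top board [-0.0041 -0.0029  0.0311] median z 0.031 resid 0.0016 0.85
top plate [-0.0015  0.0042  0.0153] median z 0.0157 resid 0.0017 0.84
scene board [ 0.0048 -0.0018  0.0296] median z 0.0295 resid 0.001 0.82
scene plate [ 0.0011 -0.0024  0.0146] median z 0.0144 resid 0.0009 0.83
```

Flat in both cameras, 15 mm above the plate top, which is the 12 mm components plus the 3 mm board. Handing in.

```bash
python3 -c "
from h import *
manip.sign_off(); print(readout.get_time())"
```

```text
the job is handed in; nothing more can be done
the job is handed in; nothing more can be done
```

The board is lying face down and flat on the largest plate, solder side up, and the job is handed in. The robot's clock stood at about 22 s at the last reading.

I pushed the board square against the plate's edge and tipped it up with the fingertips under and behind its near side. Then I pushed it over and moved the arm clear.

**Final checks**
- **Height:** the solder side is about 15 mm above the plate top in both cameras, which matches the 12 mm components plus the 3 mm board.
- **Flatness:** the tilt is under 0.005 rad in both cameras. My first top-camera fit gave 0.063 rad; restricting it to points well inside the board brought it down to 0.003, so I put that down to stray edge pixels.
- **Position:** the board is parallel to the plate to within about 0.003 rad. It overhangs the near edge by about 6–7 mm, but the components start 18 mm in, so all of them rest on the plate.
- **Bystanders:** flux, spool and bin were within 1 mm of their first readings. The screwdriver was first seen only in the scene camera and was also within 2 mm there. The scene camera did not report the bin on the last look, so its check rests on the top camera.
- **Forces:** the wrist force readings I took stayed below about 6 N.

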